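Level a riser shelf with its screw foot and keep the spirit level pressed

TASK

The riser shelf on the worktop has sunk at its screw-foot end: lay the spirit level flat and lengthwise on the marked place in the middle of the shelf and let go of it, then turn the foot's black hand wheel until the bubble stands between its two lines. Then press the spirit level down on the shelf with a light steady push (about 10 N) and finish while still pressing, with the bubble centred, so that I can read it. Leave the other things where they stand.

Things in the scene. Friction and masses are not known exactly. Their poses are not given: they have to be found in the camera images.
- level: spirit level, aluminium block with black end caps, 160 long x 26 wide x 42 mm high, 0.2-0.3 kg, loose, lying on its base on the worktop left or right of the shelf. Origin: centre of underside; y along its length, z up. Yellow-green vial flush in the middle 68 mm of its top; plain top with a black thumb rest 55 mm from the middle at both ends. Either way round will do on the shelf.
- bubble (a joint): whitish bubble (12 mm long) in the level's vial. 0: midway between the two black lines, 19 mm apart. +0.01 per 5 mm towards the level's +y end, stops at +-0.046. It runs to the higher end: at rest the value equals the slope of the level in rad, positive if its +y end is higher. It swings for about 1.5 s after a move.
- shelf: wooden board of the riser shelf, 115 wide x 335 long x 14 mm thick, top about 62 mm above the worktop. One end hinged on a pin over a fixed dark steel panel, the other carried by a screw foot. Origin: on the pin, mid-thickness; y along the board from pin to foot, z up. At the start it slopes down to the foot by 0.019 to 0.04 rad. Pushing cannot shift it.
- shelf_mid (a point): centre of the marked place (four black corner marks, 40 x 174 mm) on the board's top face, 125 mm from the pin; axes as the shelf's.
- wheel_grip (a point): middle of the screw foot's hand wheel, on its upright axis, 300 mm from the pin, 90 mm above the worktop always (the board climbs on the screw). Black fluted round knob, 42 mm across, 24 mm high (12 mm above and below this point), white mark on top; with the board level, its top is 16 mm below the wheel's underside. Can be taken at any angle.
- wheel: the same hand wheel; origin: centre of its underside, it turns about its upright z. Clockwise seen from above raises the foot end, 0.021 rad of slope per rad of turn; anticlockwise lowers it. Takes about 0.15 N m, stays where it is left. Stops: at least 0.4 rad of turn below the start, and 1.3 rad beyond level.
- tin: food tin, 75 mm across, 58 mm high, loose bystander; origin at the centre of its underside
- jar: round jar with pink contents and a yellow lid, 66 mm across, 100 mm high, loose bystander; origin at the centre of its underside
- shaker: salt shaker with grey top, 44 mm across, 90 mm high, loose bystander; origin at the centre of its underside

How it is judged (in metres and radians):
On the way, in this order (a step that is already met when the one before it is completed fails the run):
1. the spirit level lies flat and lengthwise on the marked place, let go (horizontal distance between level and shelf_mid below 0.03 m and angle between the y axis of level and the y axis of shelf_mid, either way round below 0.2 rad and angle between the z axis of level and the z axis of shelf_mid, either way round below 0.015 rad and z of level in the frame of shelf_mid between -0.003 and 0.003 m and contact force between the fingers and level below 0.2 N), for 0.2 s.
2. the wheel has been turned so that the bubble stands between its lines, the level lying untouched on the shelf (all of step 1 and value of joint bubble between -0.006 and 0.006 rad), for 0.3 s.
At the end, for the whole second after the job is handed in: Fingers still press the level (over 2 N; 6 to 35 N between level and shelf). It lies at rest, flat on the board (0.015 rad, 3 mm), within 30 mm of the marked centre and 0.2 rad of lengthwise; the bubble value is within +-0.006 (3 mm off the middle) (horizontal distance between level and shelf_mid below 0.03 m and angle between the y axis of level and the y axis of shelf_mid, either way round below 0.2 rad and angle between the z axis of level and the z axis of shelf_mid, either way round below 0.015 rad and z of level in the frame of shelf_mid between -0.003 and 0.003 m and value of joint bubble between -0.006 and 0.006 rad and contact force between level and shelf between 6 and 35 N and contact force between the fingers and level above 2 N and linear speed of level below 0.02 m/s); the arm keeps its last pose, push and grip.
It fails at once if another loose thing (tin, jar, shaker) was shifted by more than 30 mm (distance of any of tin, jar, shaker from where it was at the start of the episode above 0.03 m).
It fails at once if the level was pressed on the shelf with more than 60 N (contact force between level and shelf above 60 N).
It also fails if it takes over 67 s, if anything falls off the work surface, if the arm or the gripper's body presses on something with over 40 N, if the wrist force passes 120 N, or if a joint passes its speed limit or range.

ROBOT

A 6-joint arm with a two-finger parallel gripper is mounted at the origin on a cart in front of the work surface, level with it; the furniture and walls round the work are solid. World frame = base frame: x ahead of the robot, y to its left, z up, the work surface at z = 0. Lengths are in mm, angles in degrees, forces in N, time in s.
With the tool pointing down it reaches from about 300 to 775 mm from the base axis. Payload 14.6 kg.
Tool frame: the origin (TCP) lies where the fingers leave the gripper's body, on its centre line; the fingertips stand 97 mm ahead of it and the grasp point (between the pads) lies 78 mm ahead of it; z points along the fingers, y is the direction in which the jaws open and shut (so a half turn about z gives the same grasp; the last joint's range is limited). The gripper opens to 94 mm and grips with 3 to 60 N. Pads are 16 mm wide; open, the fingers measure 119 mm over their backs; the gripper's body (75 mm by 177 mm) begins 78 mm behind the grasp point.
Start: joints at [61.1, 17.183, 87.147, -0, 75.671, -3.816], TCP at [233.168, 498.119, 302.646] pointing down, gripper open.
Joint ranges: [-173.82, 173.82], [-45.26, 126.66], [13.44, 144.39], [-59.66, 239.66], [0, 175.72], [-146.38, 146.38]. Speed limits (degrees/s): [127.2, 127.2, 147.25, 180, 180, 180].

INTERFACE

Orientations are given as [roll, pitch, yaw] about the fixed x, y, z axes, in that order (R = Rz(yaw) Ry(pitch) Rx(roll)).
In Python, from plant import robot gives the robot as it stands.
- The arm moves only by the tool drive_tool, never from a script. Its argument "targets" is a list of rows, each an object of numbers: "hand": the closure, from 0 (fully open) to 1 (shut); "tx", "ty", "tz": the shift along the tool's x, y, z in mm; "ax", "ay", "az": the turn, a rotation vector about the tool's x, y, z in degrees. In form: [{"hand": .., "tx": .., "ty": .., "tz": .., "ax": .., "ay": .., "az": ..}, ...]. A call has 1 to 12 rows; each row is the pose to reach, as a shift and turn from the pose commanded when the call began, along the tool's axes at that moment; what a row does not reach only later rows make up. A row lasts 1/12 s, in which the tool goes at most 41.7 mm and 7.16 degrees, less where a joint would pass 70% of its speed; a pose out of reach is approached as far as the arm can. A call with a gripper value outside its range is refused whole. The fingers move at their own pace and stop on an object; the grip force is fixed at half the most. Time passes only in rows, so rows that repeat a pose let the fingers close. It gives the time, the measured TCP pose, the force and the opening at its end, in the units of the state.
- robot.get_obs(): the state, without advancing time (a new reading comes with each control period).
- robot.get_image(name): name is "scene" or "top" or "wrist"; returns the picture (480x640x3 uint8, red, green, blue); there is no depth.
- robot.camera_info(name): a dict with "intrinsics" (3x3 intrinsics, pixels), "world_to_cam" (4x4, takes a point from world to camera coordinates). Camera axes: x right, y down, z forward; pixel columns grow to the right and rows downward; lengths in mm; the calibration is good to about 2 mm. A picture is of the moment at which its call begins: read the wrist's pose just before it. camera_info takes no time and is no camera call; for the wrist camera it gives the pose at the moment of the call.
- robot.sign_off(): hands the job in, once; it reports no verdict.
Trained networks look in the newest picture that a camera, given by its name, has taken for a name from the list of things; names that differ only in an ending like _2 or _b are one class to them, and where a whole thing is asked for, a point or a joint stands for the part that bears it (a point fixed in the world has none). Each returns a list of dicts, best first, with "conf" (0 to 1); they miss things now and then, are a little off and sometimes report something else, mostly with a low value. They report only what shows in the picture. A call takes as long as a camera call.
- robot.spot_in(query, camera): "point" ([column, row] in pixels, amid what is visible of it).
- robot.regions_of(query, camera): "region" (480x640 bool, what is visible of it) and "point" ([column, row] in pixels, amid what is visible of it).
The state is a dict: "t": time; "joint_pos": joint angles; "qvel": joint speeds; "tau": joint torques, N m; "eef_pos": TCP position; "orientation": TCP orientation; "ft_force": force on the tool from outside, world axes, zero at the start; "ft_torque": the same for the moment, N m; "finger_gap": finger opening in mm.
Only numpy, scipy, OpenCV 4.12 (cv2) and the standard library are available. Lean on these libraries where they do the work, as an engineer would, in place of code of your own. Each camera call takes 0.05 s, during which the arm holds its last target.

## Working session

There is one attempt and no reset: what is moved stays moved. The work goes in short steps, Python scripts to look and compute and a tool call to move; the robot and the scene stay as the last step left them, time stands still between calls to the robot, and variables do not carry over. Pictures are saved under pics/ and viewed, and the job is handed in when it is done.

Besides the shell and the picture viewer there is one more tool, called as a command line: name --argument value ..., lists and objects as JSON in quotes. drive_tool: Moves the arm, as the interface text tells. Its arguments: {"type":"object","properties":{"targets":{"type":"array","items":{"type":"object","properties":{"hand":{"type":"number"},"tx":{"type":"number"},"ty":{"type":"number"},"tz":{"type":"number"},"ax":{"type":"number"},"ay":{"type":"number"},"az":{"type":"number"}}}}},"required":["targets"]}

```bash
mkdir -p pics; ls; python3 - <<'E'
from plant import robot
import cv2
o=robot.get_obs();print(o)
for n in("scene","top","wrist"):
    cv2.imwrite(f"pics/{n}0.png",robot.get_image(n)[:,:,::-1]); i=robot.camera_info(n);print(n,i)
E
```

```text
pics
{'t': 0.0, 'joint_pos': array([ 6.11003700e+01,  1.72155026e+01,  8.71784320e+01, -4.71651180e-04,
        7.56691281e+01, -3.81639159e+00]), 'qvel': array([-0.08726652, -0.04354937,  0.06363355,  0.12837308, -0.01583719,
        0.04531289]), 'tau': array([ 6.97115302e-04, -5.31828153e+01, -3.52729511e+01,  7.08051352e-02,
        2.45550263e-02, -1.39454842e-04]), 'eef_pos': array([233.10579132, 498.00700179, 302.10126374]), 'orientation': array([-1.79937047e+02, -3.74157863e-03,  1.54916876e+02]), 'ft_force': array([0.29261972, 0.87650259, 0.49411968]), 'ft_torque': array([-0.04975506,  0.03170671,  0.02681008]), 'finger_gap': 93.96291795761846}
scene {'intrinsics': array([[544.81634584,   0.        , 316.79320325],
       [  0.        , 544.81634584, 243.04377599],
       [  0.        ,   0.        ,   1.        ]]), 'world_to_cam': array([[ 6.10337498e-01, -7.91929078e-01, -1.83432563e-02,
        -3.20467657e+02],
       [-4.27149145e-01, -3.09524682e-01, -8.49551693e-01,
         7.96946385e+01],
       [ 6.67106998e-01,  5.26348561e-01, -5.27186348e-01,
         1.049232
[... 461 characters left out ...]
  [ 1.31108885e-01,  4.23155121e-03, -9.91358943e-01,
         9.84403981e+02],
       [ 0.00000000e+00,  0.00000000e+00,  0.00000000e+00,
         1.00000000e+00]])}
wrist {'intrinsics': array([[366.8197683 ,   0.        , 318.9606538 ],
       [  0.        , 366.8197683 , 247.66787709],
       [  0.        ,   0.        ,   1.        ]]), 'world_to_cam': array([[ 4.24890897e-01,  9.05244437e-01, -4.84883550e-04,
        -5.49077156e+02],
       [ 8.81600506e-01, -4.13671501e-01,  2.27280527e-01,
        -2.30871037e+01],
       [ 2.05543850e-01, -9.69969004e-02, -9.73829208e-01,
         3.89940525e+02],
       [ 0.00000000e+00,  0.00000000e+00,  0.00000000e+00,
         1.00000000e+00]])}
```

View pics/top0.png

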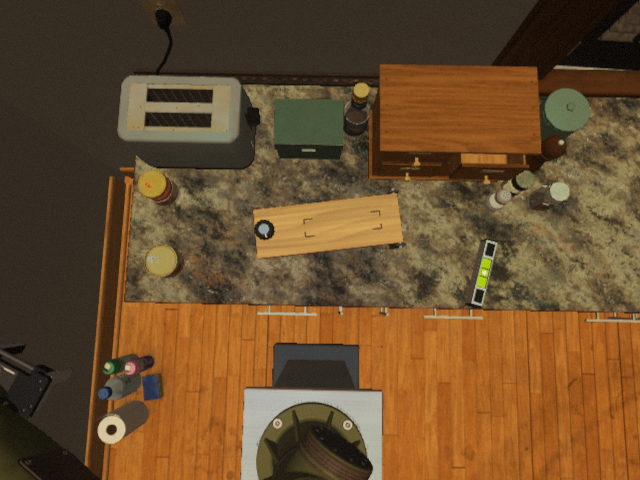

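View pics/scene0.png

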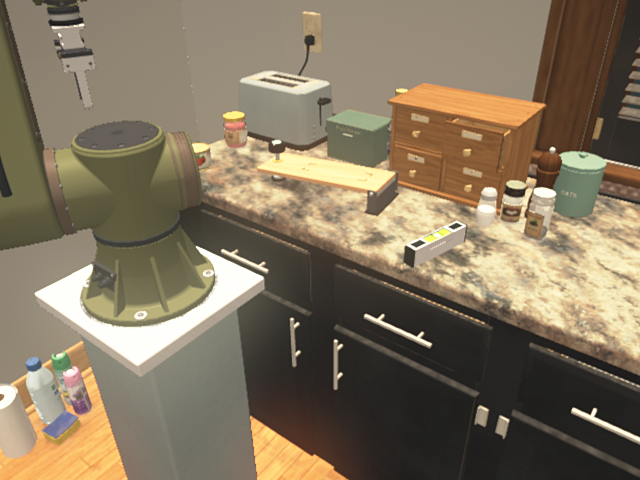

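View pics/wrist0.png

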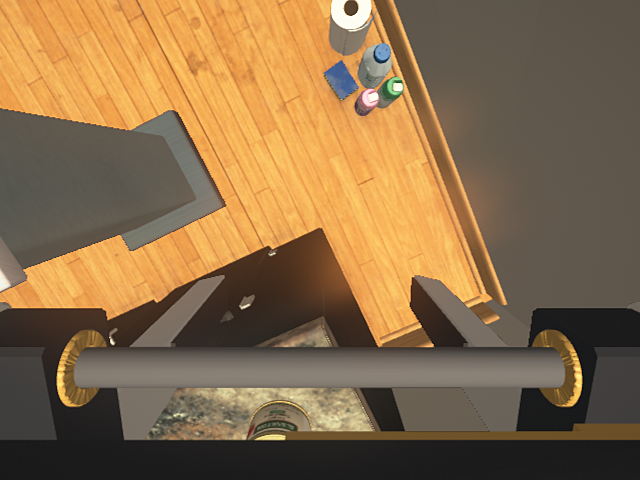

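The top view shows the level at about (484,272) on the right, the board from its pin end (~400,220) to the wheel at (264,229), and corner marks around (343,222). The shaker is near (500,200), and the tin and jar are on the left at (162,262) and (155,186). Next I'll measure these positions more accurately.

```bash
cat > h.py <<'E'
import numpy as np, cv2
from plant import robot
def ray(n,p,z,info=None):
    i=info or robot.camera_info(n);K=i["intrinsics"];T=i["world_to_cam"];R=T[:3,:3];c=-R.T@T[:3,3]
    d=R.T@np.linalg.inv(K)@np.array([p[0],p[1],1.]);return c+d*(z-c[2])/d[2]
def proj(n,X,info=None):
    i=info or robot.camera_info(n);T=i["world_to_cam"];v=i["intrinsics"]@(T[:3,:3]@np.array(X,float)+T[:3,3]);return v[:2]/v[2]
def save(img,name,box=None,s=1):
    im=img[:,:,::-1]
    if box: im=im[box[1]:box[3],box[0]:box[2]]
    cv2.imwrite("pics/"+name,cv2.resize(im,None,fx=s,fy=s,interpolation=cv2.INTER_CUBIC))
E
python3 - <<'E'
from h import *
im=robot.get_image("top")
save(im,"t_l.png",(460,230,510,315),7); save(im,"t_s.png",(245,185,410,265),4.8)
for q in("level","shelf","wheel_grip","tin","jar","shaker"):
    for r in robot.regions_of(q,"top")[:2]:
        m=r["region"].astype(np.uint8);pts=cv2.findNonZero(m);
        rect=cv2.minAreaRect(pts); z={"level":42,"shelf":62,"wheel_grip":102,"tin":58,"jar":100,"shaker":90}[q]
        print(q,round(r["conf"],2),np.round(r["point"],1),m.sum(),[np.round(ray("top",c,z)[:2],0).tolist() for c in cv2.boxPoints(rect)],np.round(ray("top",r["point"],z)))
E
```

```text
level 0.62 [480.7 270.4] 1267 [[350.0, -335.0], [509.0, -376.0], [500.0, -418.0], [342.0, -376.0]] [ 430. -376.   42.]
shelf 0.81 [330.6 228. ] 6987 [[558.0, 150.0], [603.0, -183.0], [487.0, -195.0], [443.0, 133.0]] [517. -31.  62.]
wheel_grip 0.53 [259.4 230.2] 340 [[525.0, 137.0], [525.0, 96.0], [482.0, 94.0], [481.0, 135.0]] [502. 125. 102.]
tin 0.94 [164.6 264.4] 1020 [[409.0, 390.0], [479.0, 376.0], [458.0, 293.0], [388.0, 307.0]] [427. 342.  58.]
jar 0.61 [158.2 185.5] 1080 [[591.0, 409.0], [646.0, 378.0], [592.0, 292.0], [537.0, 324.0]] [598. 353. 100.]
shaker 0.93 [498.8 200.1] 442 [[575.0, -360.0], [618.0, -412.0], [587.0, -436.0], [544.0, -383.0]] [ 583. -403.   90.]
```

View pics/t_l.png

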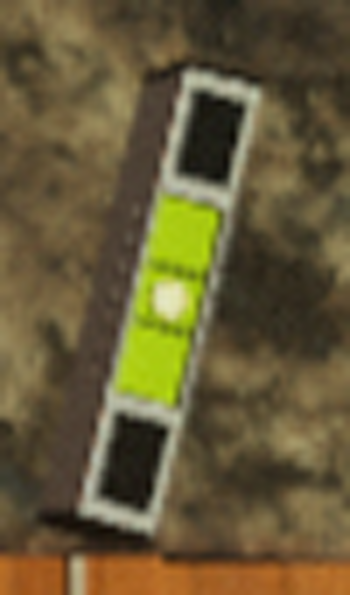

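View pics/t_s.png

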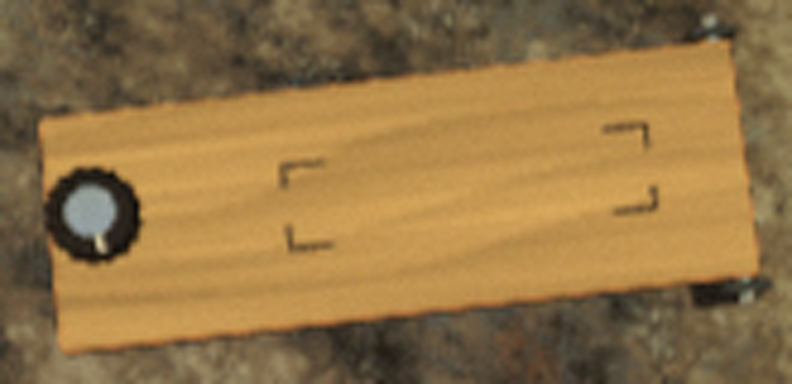

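```bash
python3 - <<'E'
from h import *
L=[(187,68),(262,93),(152,532),(80,510)]
P=np.array([ray("top",(x/7+460,y/7+230),42)[:2] for x,y in L]);print(P,P.mean(0));u=(P[0]+P[1]-P[2]-P[3])/2;print("lvl len",np.linalg.norm(u),np.degrees(np.arctan2(u[1],u[0])))
f=lambda x,y,z:ray("top",(x/4.8+245,y/4.8+185),z)[:2]
M=np.array([f(280,163,60),f(645,125,63),f(657,208,63),f(290,248,60)]);print(M.mean(0));u=(M[0]+M[3]-M[1]-M[2])/2;print(np.linalg.norm(u),np.degrees(np.arctan2(u[1],u[0])))
B=np.array([f(40,118,56),f(728,40,66),f(760,272,66),f(62,352,56)]);print(B);u=(B[0]+B[3]-B[1]-B[2])/2;print(np.linalg.norm(u),np.degrees(np.arctan2(u[1],u[0])))
print("wheel",f(93,214,102))
E
```

```text
[[ 500.63125262 -391.55436328]
 [ 492.85212247 -415.96875672]
 [ 349.10204616 -375.94487537]
 [ 355.63909376 -352.88638756]] [ 424.55612875 -384.08859573]
lvl len 149.6366321623839 -15.244770628786952
[527.52281673 -57.69375076]
174.16443123265813 97.2185150626557
[[ 557.04530783  147.1083093 ]
 [ 599.71772749 -180.08502878]
 [ 488.74778118 -194.89823532]
 [ 445.04603016  132.08377386]]
329.92646238264825 97.52155240547464
wheel [503.94800473 113.86540548]
```

```bash
cat >> h.py <<'E'
from scipy.spatial.transform import Rotation as Ro
def delta(xyz,yaw,tilt=None):
    o=robot.get_obs();p=o["eef_pos"];R=Ro.from_euler("xyz",o["orientation"],degrees=True)
    T=Ro.from_euler("xyz",[180,0,yaw],degrees=True)
    if tilt is not None: T=Ro.from_rotvec(tilt,degrees=True)*T
    print("now",np.round(p,1),np.round(o["orientation"],1),"F",np.round(o["ft_force"],1),"gap",round(o["finger_gap"],1),"t",round(o["t"],2))
    print("t",np.round(R.inv().apply(np.array(xyz)-p),1),"a",np.round((R.inv()*T).as_rotvec(degrees=True),1))
E
python3 -c "
from h import *
delta([430,100,300],160);delta([424,-384,230],164.8)"
```

```text
now [233.2 498.1 302.6] [-180.    -0.   154.9] F [ 0.4 -0.3 -0.3] gap 94.0 t 0.5
t [-347.  -277.1    2.6] a [-0.  -0.  -5.1]
now [233.2 498.1 302.6] [-180.    -0.   154.9] F [ 0.4 -0.3 -0.3] gap 94.0 t 0.5
t [-546.8 -718.    72.7] a [-0.  -0.  -9.9]
```

drive_tool --targets '[{"hand": 0, "tx": -347, "ty": -277, "tz": 0, "az": -5}, {"hand": 0, "tx": -347, "ty": -277, "tz": 0, "az": -5}, {"hand": 0, "tx": -347, "ty": -277, "tz": 0, "az": -5}, {"hand": 0, "tx": -347, "ty": -277, "tz": 0, "az": -5}, {"hand": 0, "tx": -347, "ty": -277, "tz": 0, "az": -5}, {"hand": 0, "tx": -347, "ty": -277, "tz": 0, "az": -5}, {"hand": 0, "tx": -347, "ty": -277, "tz": 0, "az": -5}, {"hand": 0, "tx": -347, "ty": -277, "tz": 0, "az": -5}, {"hand": 0, "tx": -347, "ty": -277, "tz": 0, "az": -5}, {"hand": 0, "tx": -347, "ty": -277, "tz": 0, "az": -5}, {"hand": 0, "tx": -547, "ty": -718, "tz": 72, "az": -10}, {"hand": 0, "tx": -547, "ty": -718, "tz": 72, "az": -10}]'

```text
$.targets[0]: bad value
```

```bash
python3 -c "
from h import *
delta([424,-384,220],164.8)"
```

```text
now [233.2 498.1 302.6] [-180.    -0.   154.9] F [ 0.4 -0.3 -0.3] gap 94.0 t 0.5
t [-546.8 -718.    82.7] a [-0.  -0.  -9.9]
```

drive_tool --targets '[{"hand": 0.0, "tx": -347, "ty": -277, "tz": 0, "ax": 0, "ay": 0, "az": -5}, {"hand": 0, "tx": -347, "ty": -277, "tz": 0, "ax": 0, "ay": 0, "az": -5}, {"hand": 0, "tx": -347, "ty": -277, "tz": 0, "ax": 0, "ay": 0, "az": -5}, {"hand": 0, "tx": -347, "ty": -277, "tz": 0, "ax": 0, "ay": 0, "az": -5}, {"hand": 0, "tx": -347, "ty": -277, "tz": 0, "ax": 0, "ay": 0, "az": -5}, {"hand": 0, "tx": -347, "ty": -277, "tz": 0, "ax": 0, "ay": 0, "az": -5}, {"hand": 0, "tx": -347, "ty": -277, "tz": 0, "ax": 0, "ay": 0, "az": -5}, {"hand": 0, "tx": -347, "ty": -277, "tz": 0, "ax": 0, "ay": 0, "az": -5}, {"hand": 0, "tx": -347, "ty": -277, "tz": 0, "ax": 0, "ay": 0, "az": -5}, {"hand": 0, "tx": -347, "ty": -277, "tz": 0, "ax": 0, "ay": 0, "az": -5}, {"hand": 0, "tx": -547, "ty": -718, "tz": 72, "ax": 0, "ay": 0, "az": -10}, {"hand": 0, "tx": -547, "ty": -718, "tz": 72, "ax": 0, "ay": 0, "az": -10}]'

```text
t: 1.5
eef_pos: [419.0, 40.2, 291.0]
orientation: [180.0, 0.0, 165.2]
ft_force: [2.4, 0.3, -1.1]
finger_gap: 93.9
```

```bash
python3 -c "
from h import *
delta([424,-384,220],164.8)"
```

```text
now [419.   40.2 291. ] [180.    0.  165.2] F [ 2.4  0.3 -1.1] gap 93.9 t 1.5
t [-113.1 -408.9   71. ] a [0.  0.  0.4]
```

drive_tool --targets '[{"hand": 0, "tx": -113, "ty": -409, "tz": 71, "ax": 0, "ay": 0, "az": 0}, {"hand": 0, "tx": -113, "ty": -409, "tz": 71, "ax": 0, "ay": 0, "az": 0}, {"hand": 0, "tx": -113, "ty": -409, "tz": 71, "ax": 0, "ay": 0, "az": 0}, {"hand": 0, "tx": -113, "ty": -409, "tz": 71, "ax": 0, "ay": 0, "az": 0}, {"hand": 0, "tx": -113, "ty": -409, "tz": 71, "ax": 0, "ay": 0, "az": 0}, {"hand": 0, "tx": -113, "ty": -409, "tz": 71, "ax": 0, "ay": 0, "az": 0}, {"hand": 0, "tx": -113, "ty": -409, "tz": 71, "ax": 0, "ay": 0, "az": 0}, {"hand": 0, "tx": -113, "ty": -409, "tz": 71, "ax": 0, "ay": 0, "az": 0}, {"hand": 0, "tx": -113, "ty": -409, "tz": 71, "ax": 0, "ay": 0, "az": 0}, {"hand": 0, "tx": -113, "ty": -409, "tz": 71, "ax": 0, "ay": 0, "az": 0}, {"hand": 0, "tx": -113, "ty": -409, "tz": 71, "ax": 0, "ay": 0, "az": 0}, {"hand": 0, "tx": -113, "ty": -409, "tz": 71, "ax": 0, "ay": 0, "az": 0}]'

```text
t: 2.5
eef_pos: [420.8, -384.6, 218.8]
orientation: [180.0, -0.1, 164.7]
ft_force: [0.4, 0.9, 0.4]
finger_gap: 94.1
```

```bash
python3 -c "
from h import *
delta([424,-384,220],164.8)
im=robot.get_image('wrist');save(im,'w1.png');i=robot.camera_info('wrist');print(i['world_to_cam'])
c=np.array([424.5,-384,42]);u=np.array([np.cos(np.radians(-15.2)),np.sin(np.radians(-15.2)),0])
print(proj('wrist',c),proj('wrist',c+80*u),proj('wrist',c-80*u))
"
```

```text
now [ 420.8 -384.6  218.8] [ 1.800e+02 -1.000e-01  1.647e+02] F [0.4 0.9 0.4] gap 94.1 t 2.5
t [-2.9  1.4 -1.2] a [ 0.  -0.1 -0.1]
[[ 2.63004516e-01  9.64794144e-01  9.39804073e-04  2.58897614e+02]
 [ 9.39693873e-01 -2.56382647e-01  2.26369971e-01 -4.98349533e+02]
 [ 2.18641372e-01 -5.86531966e-02 -9.74040940e-01  1.94286376e+02]
 [ 0.00000000e+00  0.00000000e+00  0.00000000e+00  1.00000000e+00]]
[319.09928224 259.28350123] [319.17699512 358.20687384] [319.01033763 146.06286847]
```

View pics/w1.png

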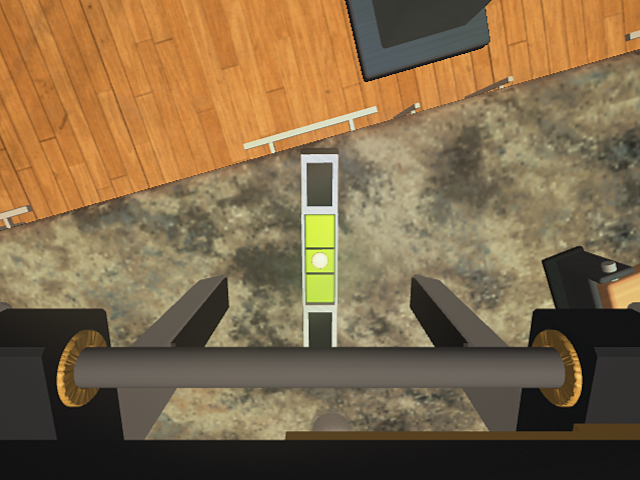

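The wrist view shows the level dead ahead between the fingers, with its vial centre at (320,260). I predicted (319,259), so I'll go down and grip.

drive_tool --targets '[{"hand": 0, "tx": -3, "ty": 1, "tz": 40, "ax": 0, "ay": 0, "az": 0}, {"hand": 0, "tx": -3, "ty": 1, "tz": 80, "ax": 0, "ay": 0, "az": 0}, {"hand": 0, "tx": -3, "ty": 1, "tz": 112, "ax": 0, "ay": 0, "az": 0}, {"hand": 0, "tx": -3, "ty": 1, "tz": 112, "ax": 0, "ay": 0, "az": 0}, {"hand": 0, "tx": -3, "ty": 1, "tz": 112, "ax": 0, "ay": 0, "az": 0}, {"hand": 1, "tx": -3, "ty": 1, "tz": 112, "ax": 0, "ay": 0, "az": 0}, {"hand": 1, "tx": -3, "ty": 1, "tz": 112, "ax": 0, "ay": 0, "az": 0}, {"hand": 1, "tx": -3, "ty": 1, "tz": 112, "ax": 0, "ay": 0, "az": 0}, {"hand": 1, "tx": -3, "ty": 1, "tz": 112, "ax": 0, "ay": 0, "az": 0}, {"hand": 1, "tx": -3, "ty": 1, "tz": 112, "ax": 0, "ay": 0, "az": 0}, {"hand": 1, "tx": -3, "ty": 1, "tz": 112, "ax": 0, "ay": 0, "az": 0}, {"hand": 1, "tx": -3, "ty": 1, "tz": 112, "ax": 0, "ay": 0, "az": 0}]'

```text
t: 3.55
eef_pos: [424.7, -382.1, 108.2]
orientation: [-180.0, 0.0, 164.9]
ft_force: [1.3, -0.1, 0.4]
finger_gap: 50.7
```

```bash
python3 -c "
from h import *
delta([424,-384,107],164.8)
delta([527.5,-57.7,260],97.4)"
```

```text
now [ 424.7 -382.1  108.2] [-180.     0.   164.9] F [ 1.3 -0.1  0.4] gap 50.7 t 3.55
t [ 0.2 -2.1  1.2] a [-0.   0.   0.1]
now [ 424.7 -382.1  108.2] [-180.     0.   164.9] F [ 1.3 -0.1  0.4] gap 50.7 t 3.55
t [ -14.8  339.9 -151.9] a [-0.   0.  67.5]
```

drive_tool --targets '[{"hand": 1, "tx": 0, "ty": -2, "tz": 0, "ax": 0, "ay": 0, "az": 0}, {"hand": 1, "tx": 0, "ty": -2, "tz": 0, "ax": 0, "ay": 0, "az": 0}, {"hand": 1, "tx": 0, "ty": -2, "tz": 0, "ax": 0, "ay": 0, "az": 0}, {"hand": 1, "tx": 0, "ty": -2, "tz": 0, "ax": 0, "ay": 0, "az": 0}, {"hand": 1, "tx": 0, "ty": -2, "tz": 0, "ax": 0, "ay": 0, "az": 0}, {"hand": 1, "tx": 0, "ty": -2, "tz": 0, "ax": 0, "ay": 0, "az": 0}, {"hand": 1, "tx": 0, "ty": -2, "tz": 0, "ax": 0, "ay": 0, "az": 0}, {"hand": 1, "tx": 0, "ty": -2, "tz": 0, "ax": 0, "ay": 0, "az": 0}, {"hand": 1, "tx": 0, "ty": -2, "tz": 0, "ax": 0, "ay": 0, "az": 0}, {"hand": 1, "tx": 0, "ty": -2, "tz": 0, "ax": 0, "ay": 0, "az": 0}]'

```text
t: 4.38
eef_pos: [424.2, -383.9, 107.9]
orientation: [180.0, -0.0, 164.9]
ft_force: [-0.2, -1.3, -0.7]
finger_gap: 25.9
```

drive_tool --targets '[{"hand": 1, "tx": 0, "ty": 0, "tz": -20, "ax": 0, "ay": 0, "az": 0}, {"hand": 1, "tx": 0, "ty": 0, "tz": -60, "ax": 0, "ay": 0, "az": 0}, {"hand": 1, "tx": 0, "ty": 0, "tz": -100, "ax": 0, "ay": 0, "az": 0}, {"hand": 1, "tx": -14, "ty": 342, "tz": -140, "ax": 0, "ay": 0, "az": 67.5}, {"hand": 1, "tx": -14, "ty": 342, "tz": -140, "ax": 0, "ay": 0, "az": 67.5}, {"hand": 1, "tx": -14, "ty": 342, "tz": -140, "ax": 0, "ay": 0, "az": 67.5}, {"hand": 1, "tx": -14, "ty": 342, "tz": -140, "ax": 0, "ay": 0, "az": 67.5}, {"hand": 1, "tx": -14, "ty": 342, "tz": -140, "ax": 0, "ay": 0, "az": 67.5}, {"hand": 1, "tx": -14, "ty": 342, "tz": -140, "ax": 0, "ay": 0, "az": 67.5}, {"hand": 1, "tx": -14, "ty": 342, "tz": -140, "ax": 0, "ay": 0, "az": 67.5}, {"hand": 1, "tx": -14, "ty": 342, "tz": -140, "ax": 0, "ay": 0, "az": 67.5}, {"hand": 1, "tx": -14, "ty": 342, "tz": -140, "ax": 0, "ay": 0, "az": 67.5}]'

```text
t: 5.38
eef_pos: [526.0, -58.0, 247.7]
orientation: [-180.0, -0.0, 105.4]
ft_force: [-0.1, -0.7, -2.7]
finger_gap: 25.7
```

```bash
python3 -c "
from h import *
delta([527.5,-57.7,220],97.4)"
```

```text
now [526.  -58.  247.7] [-180.    -0.   105.4] F [-0.1 -0.7 -2.7] gap 25.7 t 5.38
t [-0.1  1.5 27.7] a [-0. -0.  8.]
```

drive_tool --targets '[{"hand": 1, "tx": 0, "ty": 1.5, "tz": 30, "ax": 0, "ay": 0, "az": 6}, {"hand": 1, "tx": 0, "ty": 1.5, "tz": 55, "ax": 0, "ay": -1.6, "az": 8}, {"hand": 1, "tx": 0, "ty": 1.5, "tz": 72, "ax": 0, "ay": -1.6, "az": 8}, {"hand": 1, "tx": 0, "ty": 1.5, "tz": 72, "ax": 0, "ay": -1.6, "az": 8}, {"hand": 1, "tx": 0, "ty": 1.5, "tz": 72, "ax": 0, "ay": -1.6, "az": 8}, {"hand": 1, "tx": 0, "ty": 1.5, "tz": 72, "ax": 0, "ay": -1.6, "az": 8}, {"hand": 1, "tx": 0, "ty": 1.5, "tz": 72, "ax": 0, "ay": -1.6, "az": 8}]'

```text
t: 5.97
eef_pos: [527.9, -60.0, 177.0]
orientation: [179.8, 1.6, 97.7]
ft_force: [0.2, -0.2, -1.9]
finger_gap: 25.8
```

```bash
python3 -c "
from h import *
delta([527.5,-57.7,170],97.4)
im=robot.get_image('wrist');save(im,'w2.png')
im=robot.get_image('scene');save(im,'s2.png',(240,120,420,230),4.4)"
```

```text
now [527.9 -60.  177. ] [179.8   1.6  97.7] F [ 0.2 -0.2 -1.9] gap 25.8 t 5.97
t [ 2.5 -0.1  6.9] a [0.2 1.6 0.3]
```

View pics/w2.png

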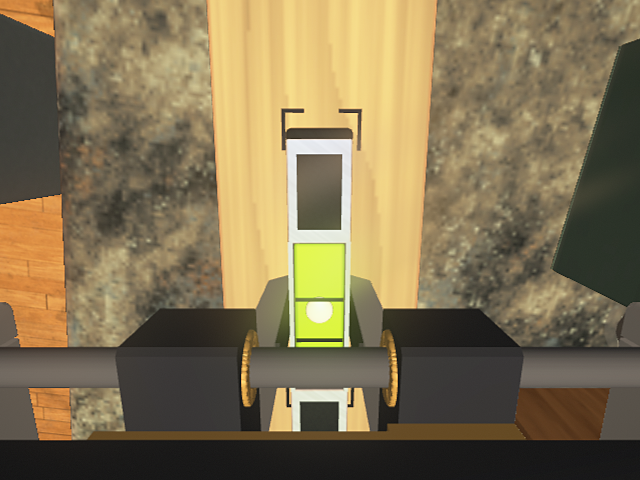

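View pics/s2.png

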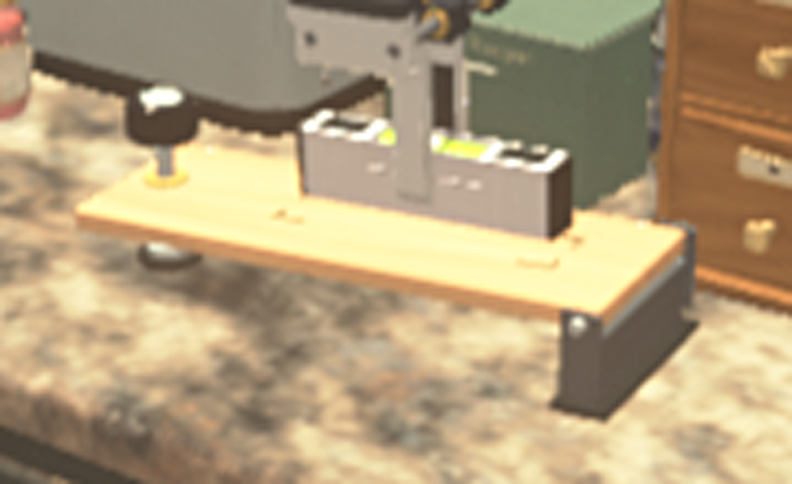

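The level sits between the corner marks: the marks span columns 282–361 and the level 287–352. Next I'll lower it slowly.

drive_tool --targets '[{"hand": 1, "tx": 2, "ty": 0, "tz": 3, "ax": 0, "ay": 0, "az": 0}, {"hand": 1, "tx": 2, "ty": 0, "tz": 6, "ax": 0, "ay": 0, "az": 0}, {"hand": 1, "tx": 2, "ty": 0, "tz": 6, "ax": 0, "ay": 0, "az": 0}, {"hand": 1, "tx": 2, "ty": 0, "tz": 6, "ax": 0, "ay": 0, "az": 0}]'

```text
t: 6.4
eef_pos: [527.1, -57.9, 169.4]
orientation: [179.9, 1.6, 97.7]
ft_force: [0.0, 1.0, -2.1]
finger_gap: 25.9
```

drive_tool --targets '[{"hand": 1, "tx": 0, "ty": 0, "tz": 1, "ax": 0, "ay": 0, "az": 0}, {"hand": 1, "tx": 0, "ty": 0, "tz": 2, "ax": 0, "ay": 0, "az": 0}, {"hand": 1, "tx": 0, "ty": 0, "tz": 2, "ax": 0, "ay": 0, "az": 0}]'

```text
t: 6.65
eef_pos: [527.2, -58.0, 167.4]
orientation: [179.9, 1.6, 97.7]
ft_force: [0.3, 0.4, -2.3]
finger_gap: 25.7
```

drive_tool --targets '[{"hand": 1, "tx": 0, "ty": 0, "tz": 1, "ax": 0, "ay": 0, "az": 0}, {"hand": 1, "tx": 0, "ty": 0, "tz": 1, "ax": 0, "ay": 0, "az": 0}]'

```text
t: 6.82
eef_pos: [527.2, -58.0, 166.4]
orientation: [179.9, 1.6, 97.7]
ft_force: [-0.3, 0.6, -2.5]
finger_gap: 25.7
```

drive_tool --targets '[{"hand": 1, "tx": 0, "ty": 0, "tz": 1, "ax": 0, "ay": 0, "az": 0}, {"hand": 1, "tx": 0, "ty": 0, "tz": 1, "ax": 0, "ay": 0, "az": 0}]'

```text
t: 6.98
eef_pos: [527.3, -58.0, 165.8]
orientation: [179.9, 1.6, 97.7]
ft_force: [-0.9, 1.0, 0.3]
finger_gap: 26.4
```

```bash
python3 -c "
from h import *
im=robot.get_image('scene');save(im,'s3.png',(290,130,390,200),8)"
```

```text
(no output)
```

View pics/s3.png

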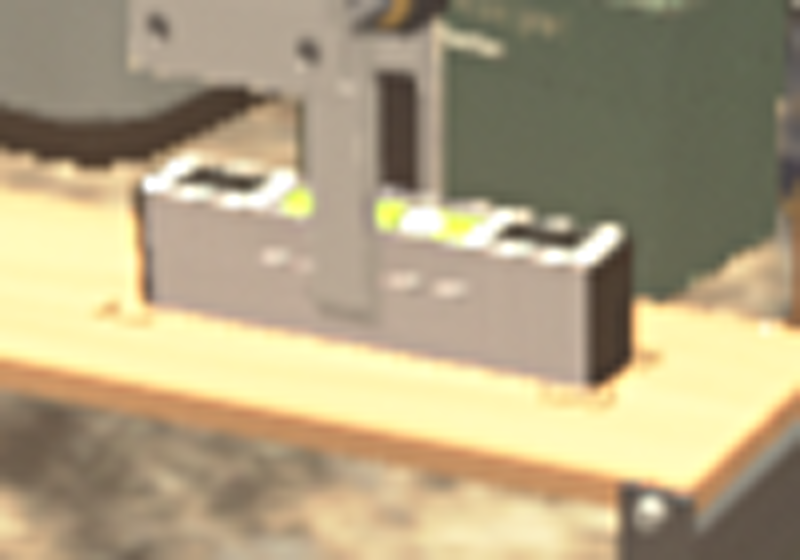

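The fingers have made contact: the weight has left the wrist, and the bubble has run towards the pin end. I'll open now and lift straight up.

drive_tool --targets '[{"hand": 0, "tx": 0, "ty": 0, "tz": 0.5, "ax": 0, "ay": 0, "az": 0}, {"hand": 0, "tx": 0, "ty": 0, "tz": 0.5, "ax": 0, "ay": 0, "az": 0}, {"hand": 0, "tx": 0, "ty": 0, "tz": 0.5, "ax": 0, "ay": 0, "az": 0}, {"hand": 0, "tx": 0, "ty": 0, "tz": 0.5, "ax": 0, "ay": 0, "az": 0}, {"hand": 0, "tx": 0, "ty": 0, "tz": 0.5, "ax": 0, "ay": 0, "az": 0}, {"hand": 0, "tx": 0, "ty": 0, "tz": -15, "ax": 0, "ay": 0, "az": 0}, {"hand": 0, "tx": 0, "ty": 0, "tz": -50, "ax": 0, "ay": 0, "az": 0}, {"hand": 0, "tx": 0, "ty": 0, "tz": -90, "ax": 0, "ay": 1.6, "az": 0}, {"hand": 0, "tx": 0, "ty": 0, "tz": -100, "ax": 0, "ay": 1.6, "az": 0}, {"hand": 0, "tx": 0, "ty": 0, "tz": -100, "ax": 0, "ay": 1.6, "az": 0}, {"hand": 0, "tx": 0, "ty": 0, "tz": -100, "ax": 0, "ay": 1.6, "az": 0}]'

```text
t: 7.95
eef_pos: [526.6, -55.4, 265.4]
orientation: [179.9, 0.0, 97.7]
ft_force: [-0.6, 0.5, -0.7]
finger_gap: 93.0
```

```bash
python3 -c "
from h import *
delta([504,114,260],130)
im=robot.get_image('wrist');save(im,'w4.png')"
```

```text
now [526.6 -55.4 265.4] [179.9   0.   97.7] F [-0.6  0.5 -0.7] gap 93.0 t 7.95
t [170.9   0.4   5.3] a [  0.1   0.1 -32.3]
```

View pics/w4.png

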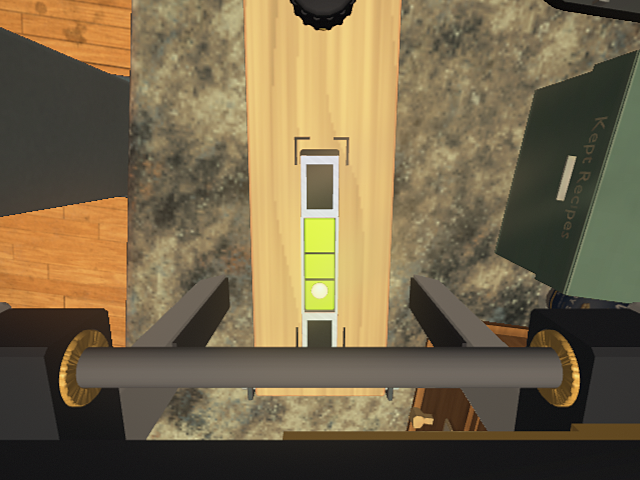

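```bash
python3 -c "
from h import *
P=lambda u,v,z:ray('wrist',(u,v),z)
c=P(319.5,266,101);print('lvl',c)
a=P(295,138,57);b=P(348,138,57);print('marks',a,b,(a+b)/2)
print('mid', (a+b)/2-np.array([np.cos(np.radians(97.4)),np.sin(np.radians(97.4)),0])*87)
w=P(322,15,102);print('wheel edge',P(322,28,90))
for v in (253,279,291): print(P(319.5,v,101)[:2])
im=robot.get_image('wrist');save(im,'w5.png',(290,200,350,330),4)
"
```

```text
lvl [527.05043707 -60.64528323 101.        ]
marks [496.9363713   24.38981309  57.        ] [536.78541921  29.76726147  57.        ] [516.86089526  27.07853728  57.        ]
mid [528.06611216 -59.19685385  57.        ]
wheel edge [508.1653771   91.08625989  90.        ]
[525.8012464  -51.40444202]
[528.32062125 -70.04142321]
[529.51219351 -78.85603443]
```

View pics/w5.png

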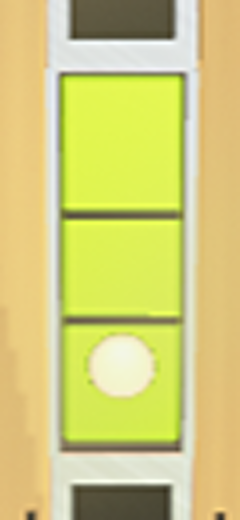

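drive_tool --targets '[{"hand": 0, "tx": 171, "ty": 0, "tz": 5, "ax": 0, "ay": 0, "az": -52}, {"hand": 0, "tx": 171, "ty": 0, "tz": 5, "ax": 0, "ay": 0, "az": -52}, {"hand": 0, "tx": 171, "ty": 0, "tz": 5, "ax": 0, "ay": 0, "az": -52}, {"hand": 0, "tx": 171, "ty": 0, "tz": 5, "ax": 0, "ay": 0, "az": -52}, {"hand": 0, "tx": 171, "ty": 0, "tz": 5, "ax": 0, "ay": 0, "az": -52}, {"hand": 0, "tx": 171, "ty": 0, "tz": 5, "ax": 0, "ay": 0, "az": -52}, {"hand": 0, "tx": 171, "ty": 0, "tz": 5, "ax": 0, "ay": 0, "az": -52}, {"hand": 0, "tx": 171, "ty": 0, "tz": 5, "ax": 0, "ay": 0, "az": -52}, {"hand": 0, "tx": 171, "ty": 0, "tz": 5, "ax": 0, "ay": 0, "az": -52}, {"hand": 0, "tx": 171, "ty": 0, "tz": 5, "ax": 0, "ay": 0, "az": -52}]'

```text
t: 8.88
eef_pos: [503.4, 114.1, 259.4]
orientation: [180.0, 0.0, 149.6]
ft_force: [-0.0, -0.5, -0.5]
finger_gap: 94.1
```

```bash
python3 -c "
from h import *
delta([504.7,114,174],150)
im=robot.get_image('wrist');save(im,'w6.png');print(proj('wrist',[504.7,114,102]))"
```

```text
now [503.4 114.1 259.4] [180.    0.  149.6] F [-0.  -0.5 -0.5] gap 94.1 t 8.88
t [-1.2  0.6 85.4] a [ 0.   0.  -0.4]
[320.63330674 262.70069415]
```

View pics/w6.png

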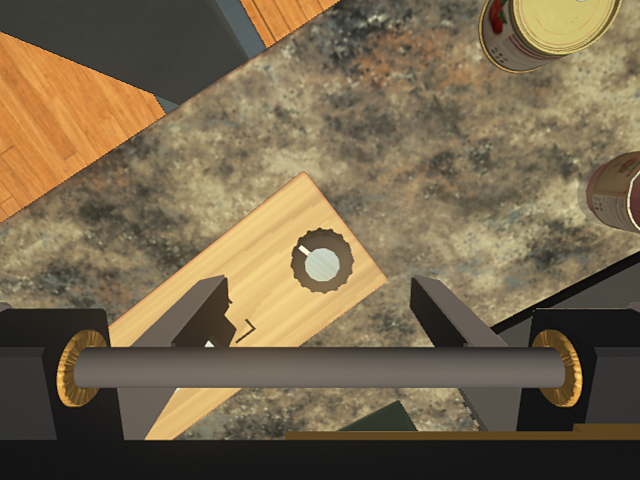

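The wheel's centre is at (322,261) and I predicted (321,263), so the alignment is good. I'll go down and grip it.

drive_tool --targets '[{"hand": 0, "tx": -1.5, "ty": 0.5, "tz": 40, "ax": 0, "ay": 0, "az": 0}, {"hand": 0, "tx": -1.5, "ty": 0.5, "tz": 75, "ax": 0, "ay": 0, "az": 0}, {"hand": 0, "tx": -1.5, "ty": 0.5, "tz": 86, "ax": 0, "ay": 0, "az": 0}, {"hand": 1, "tx": -1.5, "ty": 0.5, "tz": 86, "ax": 0, "ay": 0, "az": 0}, {"hand": 1, "tx": -1.5, "ty": 0.5, "tz": 86, "ax": 0, "ay": 0, "az": 0}, {"hand": 1, "tx": -1.5, "ty": 0.5, "tz": 86, "ax": 0, "ay": 0, "az": 0}, {"hand": 1, "tx": -1.5, "ty": 0.5, "tz": 86, "ax": 0, "ay": 0, "az": 0}, {"hand": 1, "tx": -1.5, "ty": 0.5, "tz": 86, "ax": 0, "ay": 0, "az": 0}, {"hand": 1, "tx": -1.5, "ty": 0.5, "tz": 86, "ax": 0, "ay": 0, "az": 0}, {"hand": 1, "tx": -1.5, "ty": 0.5, "tz": 86, "ax": 0, "ay": 0, "az": 0}, {"hand": 1, "tx": -1.5, "ty": 0.5, "tz": 86, "ax": 0, "ay": 0, "az": 0}, {"hand": 1, "tx": -1.5, "ty": 0.5, "tz": 86, "ax": 0, "ay": 0, "az": 0}]'

```text
t: 9.93
eef_pos: [505.7, 114.5, 174.9]
orientation: [179.8, 0.1, 149.7]
ft_force: [4.9, 7.2, 0.7]
finger_gap: 41.6
```

drive_tool --targets '[{"hand": 1, "tx": 0, "ty": 0.5, "tz": 0, "ax": 0, "ay": 0, "az": 5}, {"hand": 1, "tx": 0, "ty": 0.5, "tz": 0, "ax": 0, "ay": 0, "az": 12}, {"hand": 1, "tx": 0, "ty": 0.5, "tz": 0, "ax": 0, "ay": 0, "az": 19}, {"hand": 1, "tx": 0, "ty": 0.5, "tz": 0, "ax": 0, "ay": 0, "az": 26}, {"hand": 1, "tx": 0, "ty": 0.5, "tz": 0, "ax": 0, "ay": 0, "az": 33}, {"hand": 1, "tx": 0, "ty": 0.5, "tz": 0, "ax": 0, "ay": 0, "az": 40}, {"hand": 1, "tx": 0, "ty": 0.5, "tz": 0, "ax": 0, "ay": 0, "az": 47}, {"hand": 1, "tx": 0, "ty": 0.5, "tz": 0, "ax": 0, "ay": 0, "az": 54}, {"hand": 1, "tx": 0, "ty": 0.5, "tz": 0, "ax": 0, "ay": 0, "az": 61}, {"hand": 1, "tx": 0, "ty": 0.5, "tz": 0, "ax": 0, "ay": 0, "az": 68}, {"hand": 1, "tx": 0, "ty": 0.5, "tz": 0, "ax": 0, "ay": 0, "az": 75}, {"hand": 1, "tx": 0, "ty": 0.5, "tz": 0, "ax": 0, "ay": 0, "az": 80}]'

```text
t: 10.93
eef_pos: [505.9, 114.6, 174.9]
orientation: [179.9, -0.1, 69.4]
ft_force: [2.5, 2.1, 1.8]
finger_gap: 41.4
```

```bash
python3 -c "
from h import *
print(robot.get_obs()['ft_torque'])
save(robot.get_image('scene'),'s7.png',(290,120,390,200),7)
save(robot.get_image('top'),'t7.png',(240,180,420,270),4.4)
save(robot.get_image('wrist'),'w7.png')"
```

```text
[ 0.56800764 -0.04463513  0.16648727]
```

View pics/s7.png

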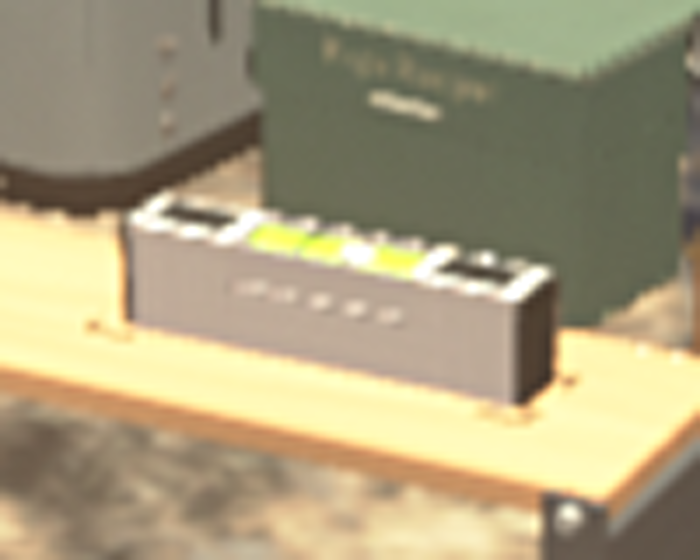

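View pics/t7.png

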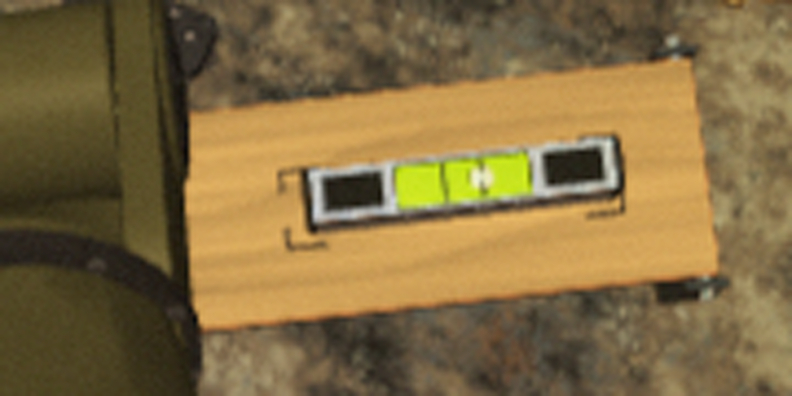

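View pics/w7.png

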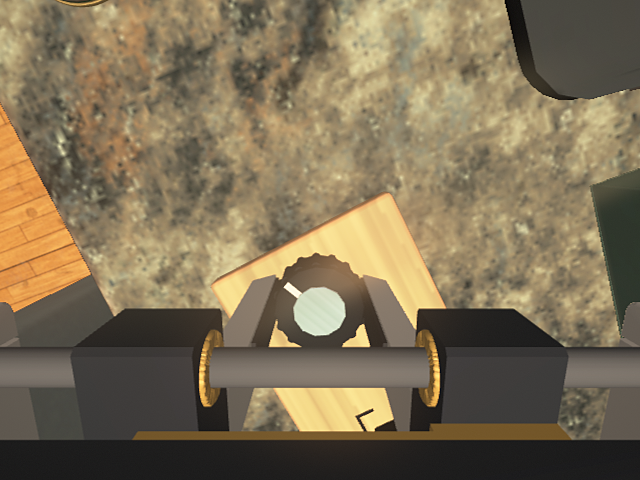

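The wheel turned with the grip: its white mark stays fixed relative to the fingers. The bubble is on its way and now stands near the pin-side line. I'll turn the remaining ~21° and let it settle.

drive_tool --targets '[{"hand": 1, "tx": 0, "ty": 0, "tz": 0, "ax": 0, "ay": 0, "az": 7}, {"hand": 1, "tx": 0, "ty": 0, "tz": 0, "ax": 0, "ay": 0, "az": 14}, {"hand": 1, "tx": 0, "ty": 0, "tz": 0, "ax": 0, "ay": 0, "az": 20}, {"hand": 1, "tx": 0, "ty": 0, "tz": 0, "ax": 0, "ay": 0, "az": 20}, {"hand": 1, "tx": 0, "ty": 0, "tz": 0, "ax": 0, "ay": 0, "az": 20}, {"hand": 1, "tx": 0, "ty": 0, "tz": 0, "ax": 0, "ay": 0, "az": 20}, {"hand": 1, "tx": 0, "ty": 0, "tz": 0, "ax": 0, "ay": 0, "az": 20}, {"hand": 1, "tx": 0, "ty": 0, "tz": 0, "ax": 0, "ay": 0, "az": 20}, {"hand": 1, "tx": 0, "ty": 0, "tz": 0, "ax": 0, "ay": 0, "az": 20}, {"hand": 1, "tx": 0, "ty": 0, "tz": 0, "ax": 0, "ay": 0, "az": 20}, {"hand": 1, "tx": 0, "ty": 0, "tz": 0, "ax": 0, "ay": 0, "az": 20}, {"hand": 1, "tx": 0, "ty": 0, "tz": 0, "ax": 0, "ay": 0, "az": 20}]'

```text
t: 12.08
eef_pos: [505.9, 114.6, 174.9]
orientation: [179.9, -0.2, 50.0]
ft_force: [2.1, 4.7, 2.0]
finger_gap: 41.1
```

drive_tool --targets '[{"hand": 1, "tx": 0, "ty": 0, "tz": 0, "ax": 0, "ay": 0, "az": 0}, {"hand": 1, "tx": 0, "ty": 0, "tz": 0, "ax": 0, "ay": 0, "az": 0}, {"hand": 1, "tx": 0, "ty": 0, "tz": 0, "ax": 0, "ay": 0, "az": 0}, {"hand": 1, "tx": 0, "ty": 0, "tz": 0, "ax": 0, "ay": 0, "az": 0}, {"hand": 1, "tx": 0, "ty": 0, "tz": 0, "ax": 0, "ay": 0, "az": 0}, {"hand": 1, "tx": 0, "ty": 0, "tz": 0, "ax": 0, "ay": 0, "az": 0}, {"hand": 1, "tx": 0, "ty": 0, "tz": 0, "ax": 0, "ay": 0, "az": 0}, {"hand": 1, "tx": 0, "ty": 0, "tz": 0, "ax": 0, "ay": 0, "az": 0}, {"hand": 1, "tx": 0, "ty": 0, "tz": 0, "ax": 0, "ay": 0, "az": 0}]'

```text
t: 12.83
eef_pos: [505.9, 114.6, 174.9]
orientation: [179.9, -0.2, 50.0]
ft_force: [2.5, 4.6, 3.3]
finger_gap: 41.5
```

```bash
python3 -c "
from h import *
save(robot.get_image('top'),'t8.png',(300,200,400,250),8)"
```

View pics/t8.png

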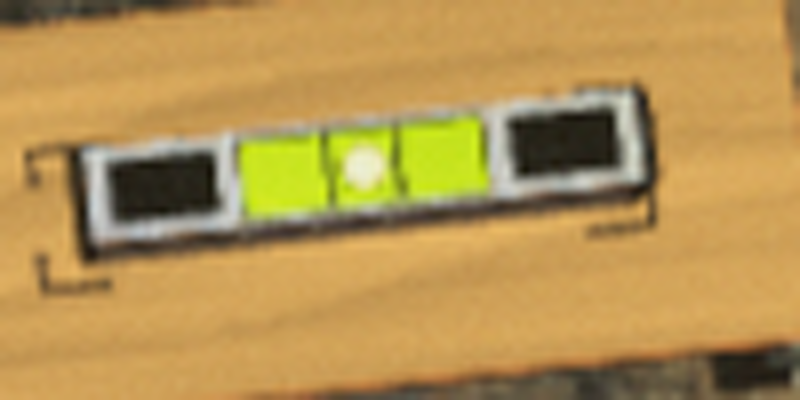

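The bubble is at column 364, with the lines at 328 and 398 (midpoint 363), so it's centred. I'll release the wheel and lift.

drive_tool --targets '[{"hand": 0, "tx": 0, "ty": 0, "tz": 0, "ax": 0, "ay": 0, "az": 0}, {"hand": 0, "tx": 0, "ty": 0, "tz": 0, "ax": 0, "ay": 0, "az": 0}, {"hand": 0, "tx": 0, "ty": 0, "tz": 0, "ax": 0, "ay": 0, "az": 0}, {"hand": 0, "tx": 0, "ty": 0, "tz": 0, "ax": 0, "ay": 0, "az": 0}, {"hand": 0, "tx": 0, "ty": 0, "tz": 0, "ax": 0, "ay": 0, "az": 0}, {"hand": 0, "tx": 0, "ty": 0, "tz": -20, "ax": 0, "ay": 0, "az": 0}, {"hand": 0, "tx": 0, "ty": 0, "tz": -60, "ax": 0, "ay": 0, "az": 0}, {"hand": 0, "tx": 0, "ty": 0, "tz": -90, "ax": 0, "ay": 0, "az": 0}, {"hand": 0, "tx": 0, "ty": 0, "tz": -90, "ax": 0, "ay": 0, "az": 0}, {"hand": 0, "tx": 0, "ty": 0, "tz": -90, "ax": 0, "ay": 0, "az": 0}]'

```text
t: 13.72
eef_pos: [505.7, 114.2, 265.8]
orientation: [179.8, -0.2, 49.8]
ft_force: [0.2, 1.0, -1.6]
finger_gap: 94.2
```

```bash
python3 -c "
from h import *
d=np.array([np.cos(np.radians(97.4)),np.sin(np.radians(97.4))]);c=np.array([527.3,-60])
p=c-55*d;print(p)
delta([*(p),260],97.4)
delta([*(p),215],97.4)
save(robot.get_image('top'),'t9.png',(300,200,400,250),8)"
```

```text
[ 534.38375781 -114.54191393]
now [505.7 114.2 265.8] [179.8  -0.2  49.8] F [ 0.2  1.  -1.6] gap 94.2 t 13.72
t [-156.1  169.7    5.8] a [  0.3  -0.1 -47.6]
now [505.7 114.2 265.8] [179.8  -0.2  49.8] F [ 0.2  1.  -1.6] gap 94.2 t 13.72
t [-156.3  169.5   50.8] a [  0.3  -0.1 -47.6]
```

View pics/t9.png

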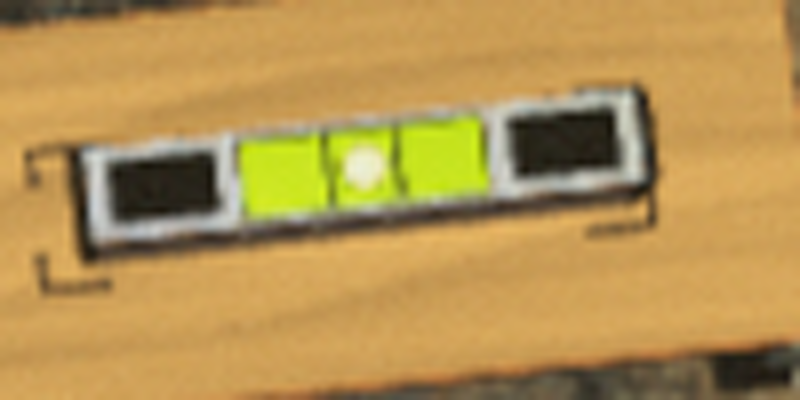

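Still centred with the level untouched. I'll move over the pin-side thumb rest with the fingers shut.

drive_tool --targets '[{"hand": 1, "tx": -156, "ty": 170, "tz": 5, "ax": 0, "ay": 0, "az": -47.5}, {"hand": 1, "tx": -156, "ty": 170, "tz": 5, "ax": 0, "ay": 0, "az": -47.5}, {"hand": 1, "tx": -156, "ty": 170, "tz": 5, "ax": 0, "ay": 0, "az": -47.5}, {"hand": 1, "tx": -156, "ty": 170, "tz": 5, "ax": 0, "ay": 0, "az": -47.5}, {"hand": 1, "tx": -156, "ty": 170, "tz": 5, "ax": 0, "ay": 0, "az": -47.5}, {"hand": 1, "tx": -156, "ty": 170, "tz": 5, "ax": 0, "ay": 0, "az": -47.5}, {"hand": 1, "tx": -156, "ty": 170, "tz": 5, "ax": 0, "ay": 0, "az": -47.5}, {"hand": 1, "tx": -156, "ty": 170, "tz": 5, "ax": 0, "ay": 0, "az": -47.5}, {"hand": 1, "tx": -156, "ty": 170, "tz": 5, "ax": 0, "ay": 0, "az": -47.5}, {"hand": 1, "tx": -156, "ty": 170, "tz": 30, "ax": 0, "ay": 0, "az": -47.5}, {"hand": 1, "tx": -156, "ty": 170, "tz": 48, "ax": 0, "ay": 0, "az": -47.5}, {"hand": 1, "tx": -156, "ty": 170, "tz": 48, "ax": 0, "ay": 0, "az": -47.5}]'

```text
t: 14.77
eef_pos: [533.1, -113.9, 212.3]
orientation: [-179.7, -0.2, 97.2]
ft_force: [-0.3, -0.2, -0.6]
finger_gap: 17.5
```

drive_tool --targets '[{"hand": 1, "tx": 0, "ty": 0, "tz": 0, "ax": 0, "ay": 0, "az": 0}, {"hand": 1, "tx": 0, "ty": 0, "tz": 0, "ax": 0, "ay": 0, "az": 0}, {"hand": 1, "tx": 0, "ty": 0, "tz": 0, "ax": 0, "ay": 0, "az": 0}, {"hand": 1, "tx": 0, "ty": 0, "tz": 0, "ax": 0, "ay": 0, "az": 0}]'

```text
t: 15.1
eef_pos: [534.7, -114.6, 217.5]
orientation: [179.8, 0.0, 97.2]
ft_force: [0.0, 0.0, -0.1]
finger_gap: 0.5
```

```bash
python3 -c "
from h import *
delta([534.4,-114.5,202],97.4)
save(robot.get_image('wrist'),'w10.png')"
```

```text
now [ 534.7 -114.6  217.5] [179.8   0.   97.2] F [ 0.   0.  -0.1] gap 0.5 t 15.1
t [ 0.2 -0.3 15.5] a [ 0.2  0.  -0.2]
```

View pics/w10.png

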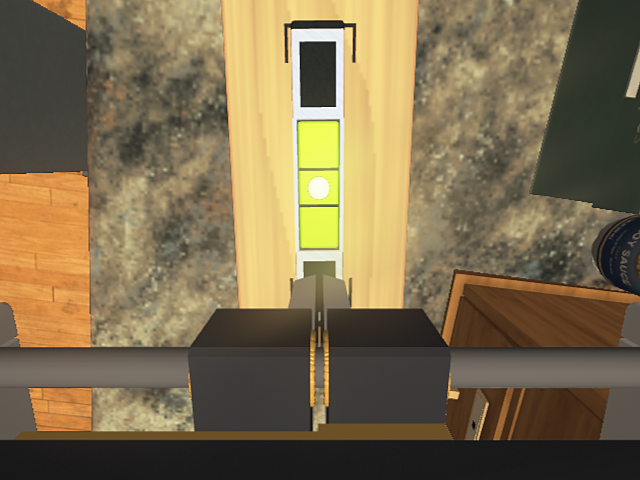

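The bubble is at row 187, between lines at rows 169 and 206. The fingertips are over the thumb rest. I'll lower gently.

drive_tool --targets '[{"hand": 1, "tx": 0, "ty": 0, "tz": 6, "ax": 0, "ay": 0, "az": 0}, {"hand": 1, "tx": 0, "ty": 0, "tz": 12, "ax": 0, "ay": 0, "az": 0}, {"hand": 1, "tx": 0, "ty": 0, "tz": 13, "ax": 0, "ay": 0, "az": 0}, {"hand": 1, "tx": 0, "ty": 0, "tz": 13, "ax": 0, "ay": 0, "az": 0}, {"hand": 1, "tx": 0, "ty": 0, "tz": 13, "ax": 0, "ay": 0, "az": 0}]'

```text
t: 15.57
eef_pos: [534.4, -114.7, 203.4]
orientation: [179.9, -0.0, 97.2]
ft_force: [0.1, 0.2, 0.1]
finger_gap: 0.4
```

drive_tool --targets '[{"hand": 1, "tx": 0, "ty": 0, "tz": 1, "ax": 0, "ay": 0, "az": 0}, {"hand": 1, "tx": 0, "ty": 0, "tz": 1, "ax": 0, "ay": 0, "az": 0}, {"hand": 1, "tx": 0, "ty": 0, "tz": 1, "ax": 0, "ay": 0, "az": 0}]'

```text
t: 15.82
eef_pos: [534.5, -114.7, 202.6]
orientation: [179.9, -0.0, 97.2]
ft_force: [-0.9, -0.2, 0.3]
finger_gap: 0.4
```

drive_tool --targets '[{"hand": 1, "tx": 0, "ty": 0, "tz": 1, "ax": 0, "ay": 0, "az": 0}, {"hand": 1, "tx": 0, "ty": 0, "tz": 1, "ax": 0, "ay": 0, "az": 0}, {"hand": 1, "tx": 0, "ty": 0, "tz": 1, "ax": 0, "ay": 0, "az": 0}]'

```text
t: 16.07
eef_pos: [534.5, -114.6, 201.5]
orientation: [179.9, -0.0, 97.2]
ft_force: [-0.4, -0.6, -1.0]
finger_gap: 0.6
```

drive_tool --targets '[{"hand": 1, "tx": 0, "ty": 0, "tz": 0.5, "ax": 0, "ay": 0, "az": 0}, {"hand": 1, "tx": 0, "ty": 0, "tz": 0.5, "ax": 0, "ay": 0, "az": 0}]'

```text
t: 16.23
eef_pos: [534.5, -114.6, 201.4]
orientation: [179.9, -0.0, 97.2]
ft_force: [-1.8, 0.7, 4.3]
finger_gap: 0.5
```

drive_tool --targets '[{"hand": 1, "tx": 0, "ty": 0, "tz": 0.5, "ax": 0, "ay": 0, "az": 0}, {"hand": 1, "tx": 0, "ty": 0, "tz": 0.5, "ax": 0, "ay": 0, "az": 0}]'

```text
t: 16.4
eef_pos: [534.6, -114.6, 201.4]
orientation: [179.8, 0.0, 97.2]
ft_force: [-4.2, 1.4, 9.0]
finger_gap: 0.2
```

drive_tool --targets '[{"hand": 1, "tx": 0, "ty": 0, "tz": 0.4, "ax": 0, "ay": 0, "az": 0}, {"hand": 1, "tx": 0, "ty": 0, "tz": 0.4, "ax": 0, "ay": 0, "az": 0}]'

```text
t: 16.57
eef_pos: [534.7, -114.6, 201.4]
orientation: [179.8, 0.0, 97.2]
ft_force: [-4.3, 1.2, 13.1]
finger_gap: 0.2
```

drive_tool --targets '[{"hand": 1, "tx": 0, "ty": -0.3, "tz": -0.2, "ax": 0, "ay": 0, "az": 0}, {"hand": 1, "tx": 0, "ty": -0.3, "tz": -0.2, "ax": 0, "ay": 0, "az": 0}, {"hand": 1, "tx": 0, "ty": -0.3, "tz": -0.2, "ax": 0, "ay": 0, "az": 0}, {"hand": 1, "tx": 0, "ty": -0.3, "tz": -0.2, "ax": 0, "ay": 0, "az": 0}, {"hand": 1, "tx": 0, "ty": -0.3, "tz": -0.2, "ax": 0, "ay": 0, "az": 0}, {"hand": 1, "tx": 0, "ty": -0.3, "tz": -0.2, "ax": 0, "ay": 0, "az": 0}, {"hand": 1, "tx": 0, "ty": -0.3, "tz": -0.2, "ax": 0, "ay": 0, "az": 0}, {"hand": 1, "tx": 0, "ty": -0.3, "tz": -0.2, "ax": 0, "ay": 0, "az": 0}, {"hand": 1, "tx": 0, "ty": -0.3, "tz": -0.2, "ax": 0, "ay": 0, "az": 0}, {"hand": 1, "tx": 0, "ty": -0.3, "tz": -0.2, "ax": 0, "ay": 0, "az": 0}, {"hand": 1, "tx": 0, "ty": -0.3, "tz": -0.2, "ax": 0, "ay": 0, "az": 0}, {"hand": 1, "tx": 0, "ty": -0.3, "tz": -0.2, "ax": 0, "ay": 0, "az": 0}]'

```text
t: 17.57
eef_pos: [534.4, -114.7, 201.4]
orientation: [179.8, 0.0, 97.2]
ft_force: [-3.6, -0.3, 10.4]
finger_gap: 0.7
```

```bash
python3 -c "
from h import *
for _ in range(4):
  im=robot.get_image('wrist');print(robot.get_obs()['ft_force'])
save(im,'w11.png');save(robot.get_image('top'),'t11.png');save(robot.get_image('scene'),'s11.png',(240,110,420,230),4.4)"
```

```text
[-2.99168237  1.10016263 10.54666185]
[-2.81569602  1.38999341 11.11811981]
[-2.67383941  2.29258021  9.78033528]
[-2.04827214  1.5184638  11.03366513]
```

View pics/w11.png

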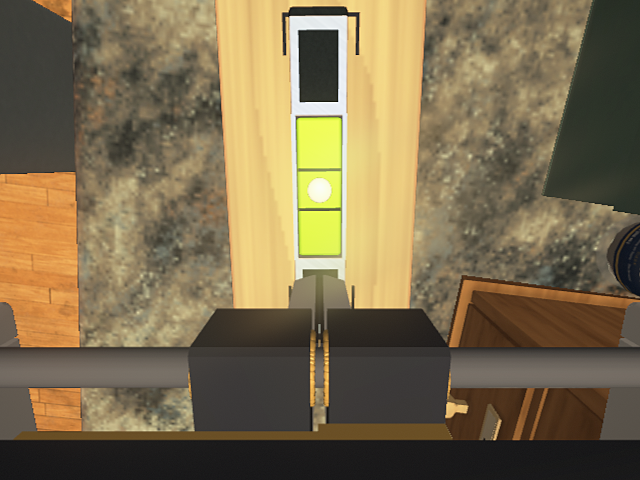

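View pics/t11.png

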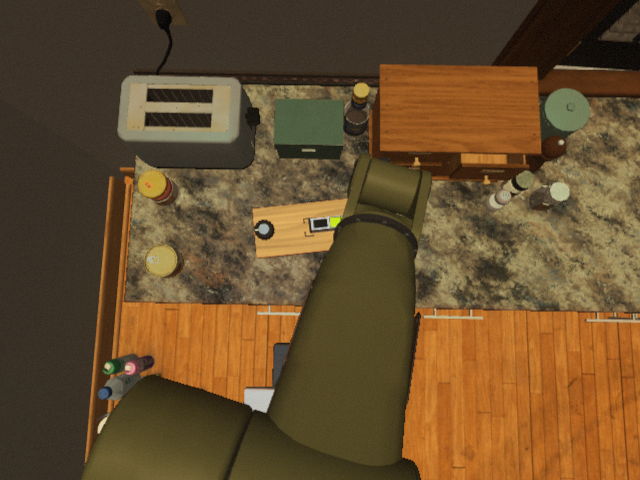

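View pics/s11.png

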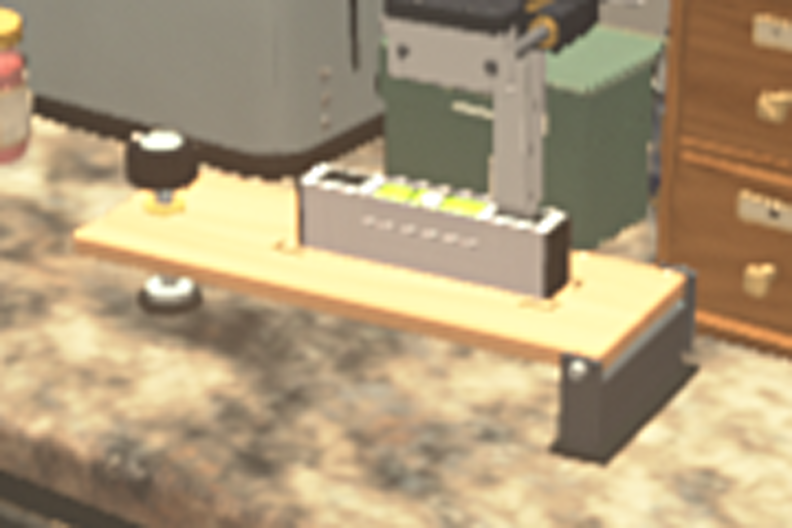

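The bubble is at row 190, between lines at rows 170 and 209, so it's centred. The push is a steady 10.5 N or so, the level lies on its marks, and the bystanders haven't moved. I'll hand in now.

```bash
python3 -c "
from plant import robot
print(robot.sign_off())"
```

```text
the job is handed in; nothing more can be done
None
```

The job is handed in, with the arm still pressing the spirit level on the shelf and the bubble centred. It took about 18 s of the 67 s allowed. The hand-in gives no verdict, so the results below are my own checks.

- **Placing:** I laid the level lengthwise on the marked place, about 2 mm from the marked centre, and let go. The bubble then showed a slope of about 0.037 rad.
- **Levelling:** I turned the hand wheel about 100° clockwise. With the level untouched, the bubble settled within about 1 mm of the middle.
- **Final press:** The fingers are shut and pressing on the pin-side thumb rest with a steady 10–11 N. The bubble is less than 1 mm off the middle, between its two lines.
- **Other things:** The tin, jar and shaker look unmoved in the last top picture compared with the first.

One small flaw: a sideways force of 2–4 N remained at the wrist during the final press. I eased it slightly, and the pictures showed no movement of the level. No check failed or disagreed.

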